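Hang a thread spool on the sewing-bench track

TASK

Pick up the thread hanger, enter its white glider into the orange open end of the track, and slide it gently along until it clicks home, with the sprung catch pin ridden over the first hump and dropped into the notch in the middle of the glider. Let go and leave it hanging there. Do not force it against the track or ram the rubber buffer, and leave the cones, the pin jar and the scissors where they are.

Things in the scene. Friction and masses are not known exactly. Their poses are not given: they have to be found in the camera images.
- thread_hanger: Loose hanger, 0.17 kg, upright on its spool (46 mm across, 60 tall, yellow thread). Origin: centre of the spool's underside, z up. A blue post 26 to 38 mm out to +x, 30 mm along y, carries the grip tab; a neck 5 mm tall leads from it back to the white glider above the spool. It hangs with x, y axes along the track's, same sense: spool under the channel, post and tab in front of the slot.
- hanger_tab (a point): Where to grip the blue tab: 142 mm above the spool's underside, 32 mm to the hanger's +x of its axis. Tab 14 mm thick along the hanger's y (pinch this from above), 24 mm wide along x, from 112 to 160 mm above the underside. Gripped here, fingertips pass above the track's top and in front of it.
- hanger_glider (a point): Centre of the white glider, 102 mm above the spool's underside, on its axis. Glider 5 mm thick in x, 60 mm long in y with rounded noses 3 mm thick; from 9 mm below to 10 mm above this point. Its upper edge slopes up from each nose to a hump 11 to 14 mm from the middle, with a V notch 6 mm deep between the humps. Axes as the hanger's.
- track: Fixed aluminium channel along its y, slot facing its +x, posts on the -x side; closed by a black cap at +y, open at -y (orange bell). Turned up to 15 degrees. Origin on the table under the channel. A black catch block with a red knob (to 46 mm above the channel's axis) is clamped on top at a place that differs each time and is not measured: find it by feel or sight.
- track_channel (a point): Point on the channel's axis, 190 mm above track's origin; axes as the track's. Inside 9 mm wide in x, from 9 mm below to 13 above the axis; slot from 4.5 mm below to 6.5 above; front face 7.5 mm from the axis, top 16 mm above it. With its centre at axis height the glider rides on the floor, with 3 mm free above and 2 mm to each side.
- track_mouth (a point): Centre of the outer end of the orange bell mouth, on the channel's axis, 158 mm to -y of track_channel. The bell is 18 mm long and opens 3 mm wider on each side. Axes as the track's: +y leads in. The glider's centre is home somewhere 98 to 253 mm in from this point.
- catch_pin (a joint): Lift of the sprung catch pin, m (nose 8 mm across, coming down into the channel from the catch block; the red knob on the block rises with it): 0 with no glider under it, about 0.0075 on a hump, about 0.002 dropped into the notch. Passing a hump takes up to about 5 N along the track.
- buffer (a joint): How far the rubber buffer in the channel is pressed, m: 0 free. It lies beyond the pin; the glider's nose meets it 1 mm after the pin is over the middle of the notch. 2 N per mm, bottoms at 0.011. About 7 N on it is plenty; let go, it pushes the glider back a little and the pin keeps it in.
- cone_grey: Bystander: grey thread cone, 54 mm across, 88 mm tall. Origin at its foot.
- cone_cream: Bystander: cream thread cone, 54 mm across, 88 mm tall. Origin at its foot.
- pin_jar: Bystander: glass jar with red cap, 60 mm across, 60 mm tall. Origin at its foot.
- scissors: Bystander: scissors with pink handles lying flat, about 200 mm long along x, 85 mm across the handles. Origin at the pivot, on the table.
Things that resemble listed ones, but are neither listed nor needed, are in the scene too. Of the things like the thread_hanger, leave any that is purple; of the rest the smaller one is meant.

How it is judged (in metres and radians):
On the way, in this order (a step that is already met when the one before it is completed fails the run):
1. the thread hanger is lifted off the table (height (world z) of thread_hanger above 0.05 m), for 0.1 s.
2. the glider is inside the channel, its centre at least 40 mm past the outer end of the mouth (y of hanger_glider in the frame of track_mouth above 0.04 m and x of hanger_glider in the frame of track_mouth between -0.006 and 0.006 m and z of hanger_glider in the frame of track_mouth between -0.006 and 0.007 m), for 0.1 s.
3. the catch pin has been lifted by the glider's hump (more than 5.5 mm) (value of joint catch_pin above 0.0055 m).
At the end, for the whole second after the job is handed in: The hanger hangs at rest and let go in the track, tilted less than 0.2 rad: the glider's centre is more than 80 mm past the mouth's outer end, within 6 mm of the channel's axis (7 mm upwards), and the catch pin sits in its notch (lift between 0.8 and 4.8 mm) (y of hanger_glider in the frame of track_mouth above 0.08 m and x of hanger_glider in the frame of track_mouth between -0.006 and 0.006 m and z of hanger_glider in the frame of track_mouth between -0.006 and 0.007 m and value of joint catch_pin between 0.0008 and 0.0048 m and angle between thread_hanger's own z axis and vertical below 0.2 rad and linear speed of thread_hanger below 0.02 m/s and contact force between thread_hanger and the fingers below 0.2 N); the robot touches nothing.
It fails at once if the hanger is forced against the track (more than 25 N) (contact force between thread_hanger and track above 25 N).
It fails at once if the buffer is rammed (pressed more than 7 mm, about 14 N) (value of joint buffer above 0.007 m).
It fails at once if a bystander is moved more than 30 mm (distance of any of cone_grey, cone_cream, pin_jar, scissors from where it was at the start of the episode above 0.03 m).
It also fails if it takes over 67 s, if anything falls off the work surface, if the arm or the gripper's body presses on something with over 40 N, if the wrist force passes 120 N, or if a joint passes its speed limit or range.

ROBOT

A 6-joint arm with a two-finger parallel gripper is mounted at the origin on the work surface. World frame = base frame: x ahead of the robot, y to its left, z up, the work surface at z = 0. Lengths are in mm, angles in degrees, forces in N, time in s.
With the tool pointing down it reaches from about 300 to 850 mm from the base axis. Payload 4.2 kg.
Tool frame: the origin (TCP) lies midway between the tips of the shut fingers; the grasp point (between the pads) lies 19 mm behind it (env.hold_point_z is the z of the grasp point in the tool frame, in mm); z points along the fingers, y is the direction in which the jaws open and shut (so a half turn about z gives the same grasp; the last joint's range is limited). The gripper opens to 91 mm and grips with 3 to 60 N. Pads are 32 mm wide; open, the fingers measure 118 mm over their backs; the gripper's body (76 mm by 178 mm) begins 60 mm behind the grasp point.
Start: joints at [-71.161, 18.312, 89.639, -0, 72.044, -1.146], TCP at [196.522, -540.391, 213.976] pointing down, gripper open.
Joint ranges: [-177.97, 177.97], [-48.28, 115.42], [12.27, 149.76], [-77.06, 257.06], [2.81, 150.46], [-146.56, 146.56]. Speed limits (degrees/s): [147.25, 147.25, 180, 180, 180, 180].

INTERFACE

Orientations are given as [roll, pitch, yaw] about the fixed x, y, z axes, in that order (R = Rz(yaw) Ry(pitch) Rx(roll)).
In Python, from workcell import env, grab_frame, camera_params, spotter gives the robot as it stands. The module is installed in compiled form; this text tells all that it offers.
- The arm moves only by the shell command python3 -m jog 'ROWS' [FORCE]. ROWS is text: rows parted by semicolons, each of 7 numbers parted by spaces: the turn, a rotation vector about the world's x, y, z in units of 5 degrees (1.0 is 5 degrees), then the shift along the world's x, y, z in units of 25 mm (1.0 is 25 mm), then the opening, from 0 (shut) to 1 (fully open). A call has 1 to 5 rows; each row is the pose to reach, as a shift and turn from the pose commanded when the call began; what a row does not reach only later rows make up. A row lasts 1/8 s, in which the tool goes at most 62.5 mm and 10.7 degrees, less where a joint would pass 70% of its speed; a pose out of reach is approached as far as the arm can. A call with a gripper value outside its range is refused whole. The fingers move at their own pace and stop on an object; FORCE is the grip in N (left out, the last holds). Time passes only in rows, so rows that repeat a pose let the fingers close. It gives the time, the measured TCP pose, the force and the opening at its end, in the units of the state.
- env.state(): the state, without advancing time (a new reading comes with each control period).
- grab_frame(name): name is "side" or "top"; returns the picture (384x512x3 uint8, red, green, blue); there is no depth.
- camera_params(name): a dict with "K" (3x3 intrinsics, pixels), "dist" ([k1, k2, p1, p2, k3] as OpenCV has them; the pictures are not rectified), "rvec" (rotation vector, rad) and "tvec" (3), from world to camera coordinates, as OpenCV has them. Camera axes: x right, y down, z forward; pixel columns grow to the right and rows downward; lengths in mm; the calibration is good to about 2 mm. A picture is of the moment at which its call begins. camera_params takes no time and is no camera call.
- env.job_done(): hands the job in, once; it reports no verdict.
Trained networks look in the newest picture that a camera, given by its name, has taken for a name from the list of things; names that differ only in an ending like _2 or _b are one class to them, and where a whole thing is asked for, a point or a joint stands for the part that bears it (a point fixed in the world has none). Each returns a list of dicts, best first, with "conf" (0 to 1); they miss things now and then, are a little off and sometimes report something else, mostly with a low value. They report only what shows in the picture. A call takes as long as a camera call. They do not tell look-alikes from the thing itself.
- spotter.look_for(query, camera): "box" ([left, top, width, height] in pixels, round what is visible of it).
- spotter.trace(query, camera): "region" (384x512 bool, what is visible of it) and "box" ([left, top, width, height] in pixels, round what is visible of it).
The state is a dict: "time_s": time; "qpos": joint angles; "qvel": joint speeds; "effort": joint torques, N m; "ee_pos": TCP position; "ee_rot": TCP orientation; "force": force on the tool from outside, world axes, zero at the start; "torque": the same for the moment, N m; "gripper_width": finger opening in mm.
Only numpy, scipy, OpenCV 4.12 (cv2) and the standard library are available. Lean on these libraries where they do the work, as an engineer would, in place of code of your own. Each camera call takes 0.05 s, during which the arm holds its last target. There are 200 camera calls.

## Working session

There is one attempt and no reset: what is moved stays moved. The work goes in short steps, Python scripts to look and compute and a shell command to move; the robot and the scene stay as the last step left them, time stands still between calls to the robot, and variables do not carry over. Pictures are saved under pics/ and viewed, about 8 in all and at most 12, crops included, and the job is handed in when it is done.

```bash
mkdir -p pics; python3 - <<'E'
from workcell import env, grab_frame, camera_params, spotter
import cv2
for n in("side","top"):
    f=grab_frame(n); cv2.imwrite(f"pics/{n}0.png",f[:,:,::-1])
    for q in("thread_hanger","hanger_tab","hanger_glider","track","catch_pin"):
        print(n,q,[(round(d["conf"],2),[round(v) for v in d["box"]]) for d in spotter.look_for(q,n)])
    p=camera_params(n); print(p)
print(env.state(),env.hold_point_z)
E
```

```text
side thread_hanger [(0.86, [313, 133, 12, 44]), (0.78, [279, 107, 17, 50])]
side hanger_tab [(0.57, [342, 125, 30, 57]), (0.57, [275, 105, 21, 50])]
side hanger_glider [(0.97, [310, 132, 18, 42]), (0.81, [338, 126, 32, 55]), (0.73, [278, 105, 23, 53])]
side track [(0.7, [216, 175, 72, 122])]
side catch_pin []
{'K': array([[447.66924082,   0.        , 260.16124598],
       [  0.        , 447.66924082, 192.30237311],
       [  0.        ,   0.        ,   1.        ]]), 'dist': array([-0.14146925,  0.        ,  0.        ,  0.        ,  0.        ]), 'rvec': array([ 0.87601435, -2.5772355 ,  1.01944507]), 'tvec': array([ 448.03017215,  345.02078827, 1283.63247143])}
top thread_hanger [(0.65, [384, 210, 62, 37]), (0.63, [359, 173, 40, 35]), (0.63, [363, 102, 37, 58])]
top hanger_tab [(0.8, [361, 174, 34, 34]), (0.64, [383, 212, 60, 31]), (0.63, [362, 105, 36, 55])]
top hanger_glider [(0.82, [381, 213, 64, 33]), (0.76, [365, 105, 32, 52]), (0.72, [359, 175, 39, 30])]
top track [(0.89, [140, 194, 138, 62])]
top catch_pin [(0.48, [199, 203, 7, 7])]
{'K': array([[402.74498124,   0.        , 
[... 278 characters left out ...]
9593021,  565.82314469, 1012.20924165])}
{'time_s': 0.6, 'qpos': array([-7.11609352e+01,  1.83093230e+01,  8.96398811e+01,  6.27169996e-04,
        7.20435787e+01, -1.14749090e+00]), 'qvel': array([-0.01814473, -0.05369342, -0.01785464,  0.01316276, -0.02522287,
        0.11550997]), 'effort': array([-5.71076034e-04, -4.12124276e+01, -2.32134748e+01,  7.27354386e-02,
        3.78213299e-02, -2.64180068e-05]), 'ee_pos': array([ 196.52658774, -540.38109281,  213.99580169]), 'ee_rot': array([ 1.79992772e+02, -4.51993760e-04,  1.99863624e+01]), 'force': array([-0.23117032, -0.32249701,  0.17097824]), 'torque': array([0.01090283, 0.01441487, 0.03879174]), 'gripper_width': 91.90483764639727} -18.8
```

View pics/side0.png

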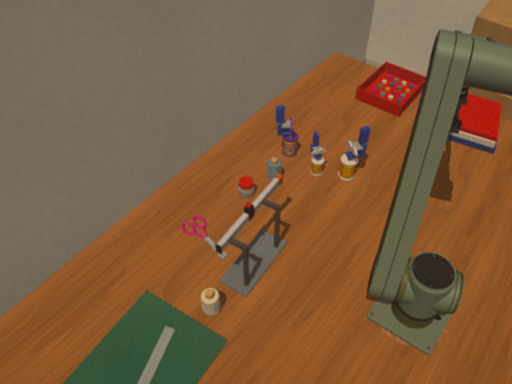

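View pics/top0.png

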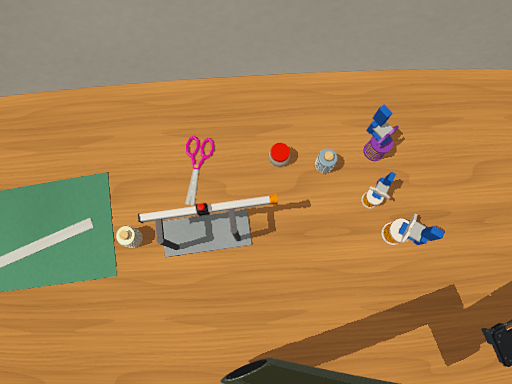

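Overview: the target hanger (small, yellow) is at about (378,190) in top and (317,153) in side. The purple one is at (380,135) and the larger yellow one at (412,230). The track runs from the black cap at (140,217) to the orange mouth at (274,199), with the red knob at (201,208). Next I'll zoom in.

```bash
python3 - <<'E'
import cv2,numpy as np
t=cv2.imread("pics/top0.png");s=cv2.imread("pics/side0.png")
def c(i,x,y,w,h,k): return cv2.resize(i[y:y+h,x:x+w],None,fx=k,fy=k,interpolation=cv2.INTER_CUBIC)
a=c(t,350,160,50,50,8); b=c(s,295,125,50,50,8)
d=c(t,130,185,160,50,5)
e=c(s,205,165,100,100,4)
top=np.hstack([a,b]); 
cv2.imwrite("pics/c1.png",np.vstack([top[:400,:800]]))
o=np.zeros((600,800,3),np.uint8); o[:200,:800]=cv2.resize(d,(800,250))[:200]; o[200:,:400]=e
cv2.imwrite("pics/c2.png",o)
E
```

```text
(no output)
```

View pics/c1.png

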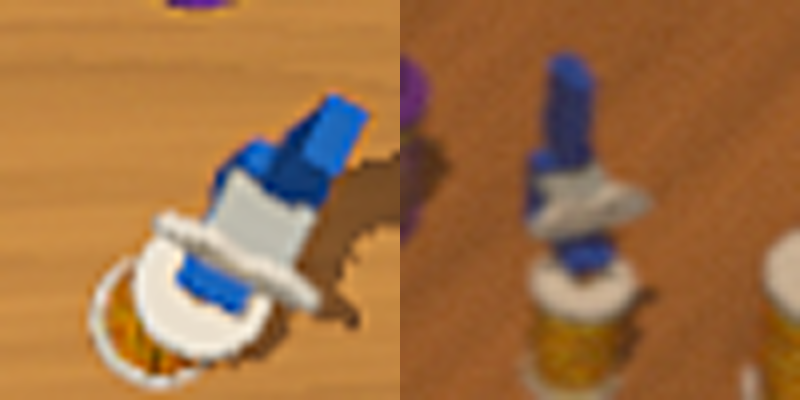

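View pics/c2.png

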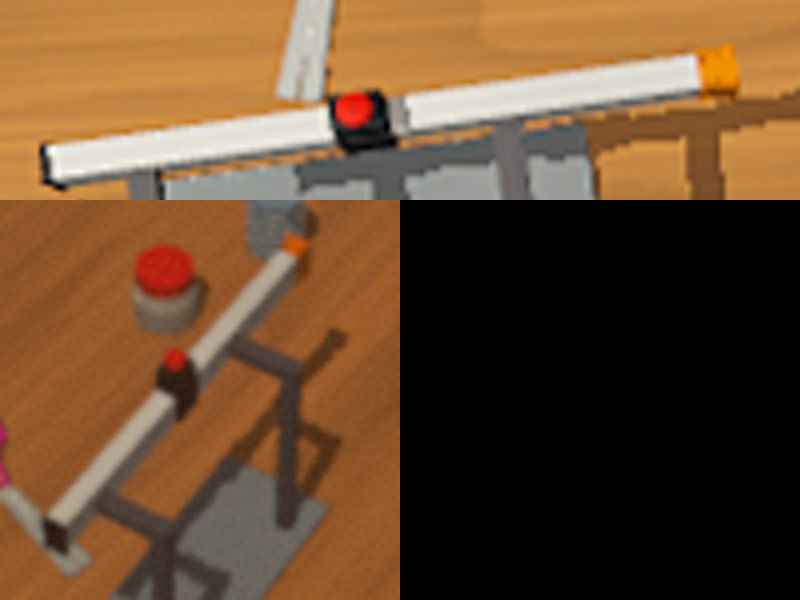

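The crops show the hanger's spool, glider noses and tab top, plus the bell and channel junction, cap and knob. I'll fit both poses from these points.

```bash
cat > h.py <<'E'
import numpy as np, cv2
from scipy.optimize import least_squares
from workcell import camera_params
P={n:camera_params(n) for n in("side","top")}
def proj(n,X):
    p=P[n]; return cv2.projectPoints(np.float64(X).reshape(-1,1,3),p["rvec"],p["tvec"],p["K"],p["dist"])[0][:,0]
def place(q,L):
    L=np.float64(L).reshape(-1,3); c,s=np.cos(q[2]),np.sin(q[2])
    return np.c_[q[0]+c*L[:,0]-s*L[:,1],q[1]+s*L[:,0]+c*L[:,1],L[:,2]]
def px(c,x0,y0,k): return np.array([x0+(c[0]+.5)/k-.5,y0+(c[1]+.5)/k-.5])
E
python3 - <<'E'
from h import *
T=lambda *c:px(c,350,160,8); S=lambda *c:px(c,295,125,8)
A=[("top",T(335,137),(32,0,160)),("top",T(203,295),(0,0,60)),("top",T(155,218),(0,30,102)),("top",T(322,302),(0,-30,102)),("top",T(162,318),(0,0,2)),
 ("side",S(170,62),(32,0,160)),("side",S(183,287),(0,0,60)),("side",S(128,225),(0,30,102)),("side",S(250,203),(0,-30,102))]
def r(q,A=A): return np.concatenate([proj(n,place(q,l))[0]-u for n,u,l in A])
best=min((least_squares(r,[300,-450,y0]) for y0 in np.radians([-150,-60,-30,0,30,90,180])),key=lambda o:o.cost)
q=best.x; print("hanger",q[:2],np.degrees(q[2])); print(best.fun.reshape(-1,2).round(1).tolist())
print("tab",place(q,[32,0,142]),"axisx",np.cos(q[2]),np.sin(q[2]))
T=lambda *c:px(c,130,185,5); S=lambda *c:px(c,205,165,4)
# params mouth x,y,yaw, Lcap, yknob ; local z world
B=lambda L,k:[("top",T(698,75),(0,18,206)),("top",T(46,165),(0,L,206)),("top",T(354,108),(0,k,236)),("side",S(287,50),(0,18,206)),("side",S(58,322),(0,L,206)),("side",S(175,159),(0,k,235))]
o=least_squares(lambda p:r(p[:3],B(p[3],p[4])),[400,-150,0,330,170]);q=o.x
print("mouth",q[:2],np.degrees(q[2]),"L,k",q[3:]);print(o.fun.reshape(-1,2).round(1).tolist())
E
```

```text
hanger [ 543.03123094 -318.43835656] -32.203873545156874
[[-0.1, -0.5], [-0.3, -0.8], [-0.1, 0.1], [-0.4, 0.5], [-1.0, 0.5], [0.6, 0.3], [0.3, -1.4], [0.7, -0.3], [0.4, -1.3]]
tab [[ 570.10825937 -335.49222801  142.        ]] axisx 0.8461571384980786 -0.5329334826868579
mouth [523.78857265 -46.52926193] 4.994866582103312 L,k [319.36993339 173.4581395 ]
[[-0.2, -0.6], [0.0, 0.3], [-0.7, 0.3], [0.7, 0.4], [-0.3, -0.3], [0.4, -1.1]]
```

```bash
python3 -m jog '0 0 -2 0 0 2.4 0.5; 0 0 -10.44 9 5 2.4 0.5; 0 0 -10.44 9 5 2.4 0.5; 0 0 -10.44 9 5 2.4 0.5; 0 0 -10.44 9 5 2.4 0.5' 10; python3 -m jog '0 0 0 0 0 0 0.5'
```

```text
time_s: 1.23
ee_pos: [401.1, -427.0, 274.1]
ee_rot: [180.0, -0.0, -30.3]
force: [0.7, -1.2, -0.2]
gripper_width: 46.6
time_s: 1.35
ee_pos: [402.7, -425.8, 273.7]
ee_rot: [-180.0, -0.0, -29.6]
force: [-0.4, 0.3, 0.1]
gripper_width: 45.2
```

```bash
python3 -m jog '0 0 -0.5 6.7 3.62 0 0.5; 0 0 -0.5 6.7 3.62 0 0.5; 0 0 -0.5 6.7 3.62 0 0.5; 0 0 -0.5 6.7 3.62 0 0.5; 0 0 -0.5 6.7 3.62 -2.4 0.5'; python3 -m jog '0 0 0 0 0 0 0.5; 0 0 0 0 0 0 0.5'; python3 - <<'E'
from workcell import grab_frame
import cv2, numpy as np
from h import *
o=[]
for n in("top","side"):
    f=np.ascontiguousarray(grab_frame(n)[:,:,::-1]); cv2.imwrite(f"pics/{n}1.png",f)
    u=proj(n,[[570,-335,160]])[0].astype(int)
    o.append(cv2.resize(f[u[1]-30:u[1]+30,u[0]-25:u[0]+25] if 1 else 0,(400,480),interpolation=cv2.INTER_CUBIC))
cv2.imwrite("pics/c3.png",np.hstack(o))
E
```

```text
time_s: 1.98
ee_pos: [569.5, -339.9, 218.2]
ee_rot: [179.9, -0.7, -32.4]
force: [0.2, -0.6, -1.6]
gripper_width: 45.4
time_s: 2.22
ee_pos: [567.2, -339.1, 216.1]
ee_rot: [180.0, -0.2, -32.5]
force: [0.9, -0.3, 1.6]
gripper_width: 45.7
```

View pics/c3.png

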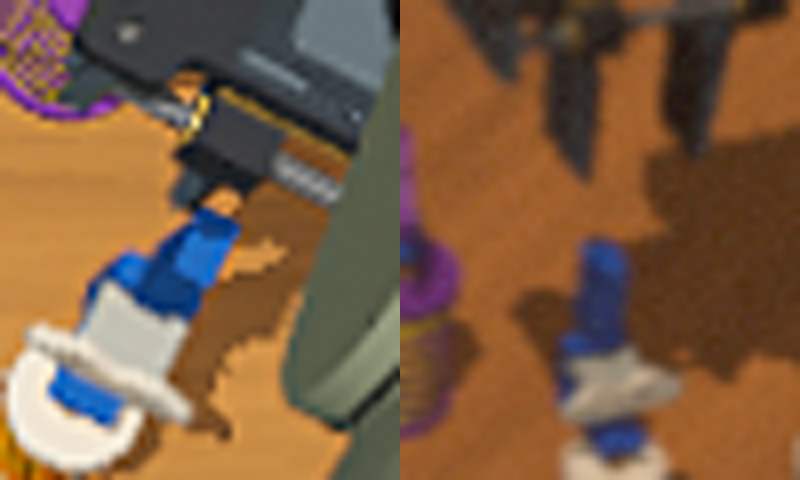

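Side view: the tab sits between and below the open fingers. Top view: the gripper is above it. I'll check that the arm has settled.

```bash
python3 -m jog '0 0 0 0 0 0 0.5; 0 0 0 0 0 0 0.5'
```

```text
time_s: 2.58
ee_pos: [567.5, -337.8, 215.1]
ee_rot: [180.0, -0.1, -32.4]
force: [-0.0, 0.3, -0.2]
gripper_width: 45.6
```

```bash
python3 -m jog '0 0 0 0.1 0.09 -1 0.5; 0 0 0 0.1 0.09 -1.9 0.5; 0 0 0 0.1 0.09 -2.8 0.5; 0 0 0 0.1 0.09 -3.4 0.5; 0 0 0 0.1 0.09 -3.68 0.5'; python3 -m jog '0 0 0 0 0 0 0.5; 0 0 0 0 0 0 0.5; 0 0 0 0 0 0 0.5'
```

```text
time_s: 3.2
ee_pos: [569.6, -335.1, 121.3]
ee_rot: [180.0, 0.0, -32.4]
force: [-0.7, 0.2, -0.4]
gripper_width: 45.4
time_s: 3.58
ee_pos: [570.0, -335.4, 122.8]
ee_rot: [180.0, -0.1, -32.4]
force: [-0.8, -0.3, 0.6]
gripper_width: 45.7
```

```bash
python3 -m jog '0 0 0 0 0 0 0.3; 0 0 0 0 0 0 0.2; 0 0 0 0 0 0 0.1; 0 0 0 0 0 0 0.1; 0 0 0 0 0 0 0.1' 20;  python3 -m jog '0 0 0 0 0 0 0.1; 0 0 0 0 0 0 0; 0 0 0 0 0 0 0; 0 0 0 0 0 0.3 0; 0 0 0 0 0 0.6 0' 20;python3 -m jog '0 0 0 0 0 1 0; 0 0 0 0 0 2 0; 0 0 0 0 0 3 0; 0 0 0 0 0 4 0; 0 0 0 0 0 4 0'
```

```text
time_s: 4.2
ee_pos: [569.7, -335.2, 122.0]
ee_rot: [180.0, -0.0, -32.4]
force: [0.3, -0.3, 0.4]
gripper_width: 13.8
time_s: 4.82
ee_pos: [569.7, -335.1, 137.4]
ee_rot: [-180.0, 0.0, -32.4]
force: [-0.8, -0.1, -1.0]
gripper_width: 14.0
time_s: 5.45
ee_pos: [570.7, -335.8, 239.8]
ee_rot: [-180.0, -0.3, -32.4]
force: [0.3, 0.3, -1.3]
gripper_width: 13.9
```

```bash
python3 -m jog '0 0 2 0 2 0 0; 0 0 4 -0.2 4 0 0; 0 0 6 -0.34 6 0 0; 0 0 7.44 -0.34 8 0 0; 0 0 7.44 -0.34 8.88 0 0'; python3 -m jog '0 0 0 0 0 -0.5 0; 0 0 0 0 0 -1 0; 0 0 0 0 0 -1 0; 0 0 0 0 0 -1 0; 0 0 0 0 0 -1 0'; python3 - <<'E'
from workcell import grab_frame,env
import cv2, numpy as np
from h import *
s=env.state();print(s["ee_pos"],s["ee_rot"],s["gripper_width"])
o=[]
for n in("top","side"):
    f=np.ascontiguousarray(grab_frame(n)[:,:,::-1]); cv2.imwrite(f"pics/{n}2.png",f)
    u=proj(n,[[530,-90,180]])[0].astype(int); print(n,u)
    o.append(cv2.resize(f[u[1]-36:u[1]+36,u[0]-25:u[0]+25],(400,576),interpolation=cv2.INTER_CUBIC))
cv2.imwrite("pics/c4.png",np.hstack(o))
E
```

```text
time_s: 6.08
ee_pos: [560.3, -110.7, 236.0]
ee_rot: [-180.0, 0.1, 4.9]
force: [0.8, -0.8, -0.6]
gripper_width: 13.9
time_s: 6.7
ee_pos: [561.4, -113.8, 212.3]
ee_rot: [180.0, -0.0, 4.7]
force: [-0.2, -0.2, -1.9]
gripper_width: 13.9
[ 561.438299   -113.79777638  212.318779  ] [ 1.79977567e+02 -4.24269528e-02  4.71681012e+00] 13.927727217097162
top [294 196]
side [286 171]
```

View pics/c4.png

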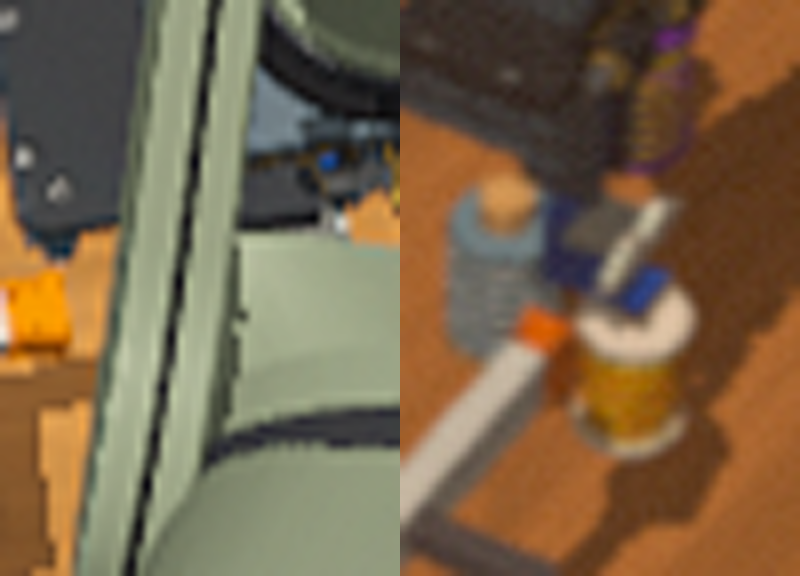

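Side view: the glider noses are at crop (605,285) and (675,203), and the spool's top disc centre is near (637,320). The orange bell is at (525–572, 310–350). In the top view the arm hides the hanger. I'll compare these with the predicted positions.

```bash
python3 - <<'E'
from h import *
c=np.cos;y=np.radians(4.72)
tab=np.array([561.44,-113.8]); g=tab-32*np.array([np.cos(y),np.sin(y)]); q=[*g,y]
z0=212.3+18.8-142; print("glider",g,"underside",z0)
m=np.radians(5.0); M=np.array([523.8,-46.5]); R=np.array([[np.cos(m),np.sin(m)],[-np.sin(m),np.cos(m)]])
print("in mouth frame",R@(g-M), "z",z0+102-190)
f=lambda u:((u-[261,135]+.5)*8-.5+[400,0]).round().astype(int).tolist()
for nm,l in [("nose+",(0,30,102)),("nose-",(0,-30,102)),("disc",(0,0,60)),("bottom",(0,0,0)),("hump+",(0,12,112)),("hump-",(0,-12,112))]:
    X=place(q,l)+[0,0,z0]; print(nm,f(proj("side",X)[0]))
for l in [(0,0,206),(0,18,206),(7.5,18,206),(-7.5,18,206),(10,0,209),(-10,0,209)]:
    print("bell",l,f(proj("side",place([*M,m],l))[0]))
X=place(q,(0,0,102))+[0,0,z0]; u0=proj("side",X)[0]
for d in np.eye(3)*5: print("5mm ->",(8*(proj("side",X+d)[0]-u0)).round(1))
E
python3 - <<'E'
import cv2
f=cv2.imread("pics/side2.png"); cv2.imwrite("pics/c5.png",cv2.resize(f[160:200,265:305],None,fx=15,fy=15,interpolation=cv2.INTER_CUBIC))
E
```

```text
glider [ 529.54852083 -116.43316466] underside 89.10000000000002
in mouth frame [ -0.36843094 -70.16806446] z 1.1000000000000227
nose+ [607, 283]
nose- [683, 197]
disc [640, 314]
bottom [633, 416]
hump+ [632, 238]
hump- [662, 204]
bell (0, 0, 206) [556, 316]
bell (0, 18, 206) [532, 344]
bell (7.5, 18, 206) [515, 337]
bell (-7.5, 18, 206) [549, 352]
bell (10, 0, 209) [534, 301]
bell (-10, 0, 209) [579, 320]
5mm -> [-10.3  -5.3]
5mm -> [-7.2  6.8]
5mm -> [ 0.7 -9.1]
```

View pics/c5.png

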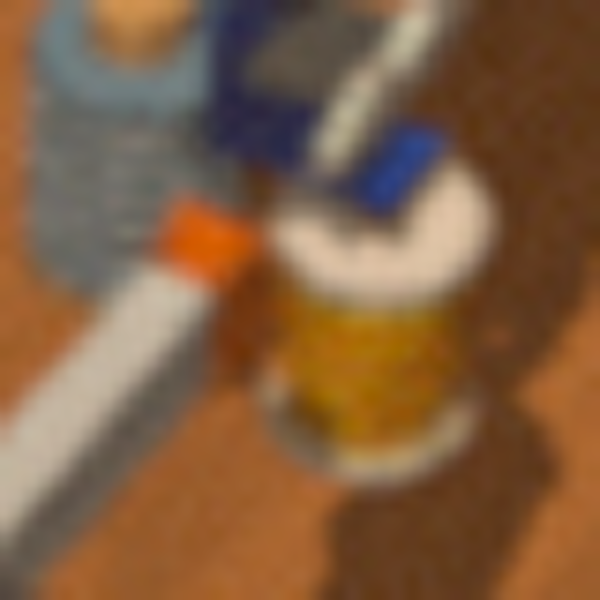

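```bash
python3 -m jog '0 0 0.05 -0.04 0.5 0.02 0; 0 0 0.05 -0.08 1 0.02 0; 0 0 0.05 -0.11 1.4 0.02 0; 0 0 0.05 -0.14 1.7 0.02 0; 0 0 0.05 -0.16 2 0.02 0'; python3 -m jog '0 0 0 -0.02 0.2 0 0; 0 0 0 -0.035 0.4 0 0; 0 0 0 -0.05 0.6 0 0; 0 0 0 -0.07 0.8 0 0; 0 0 0 -0.087 1 0 0'; python3 -m jog '0 0 0 0 0 0 0; 0 0 0 0 0 0 0'
```

```text
time_s: 7.42
ee_pos: [557.1, -62.5, 212.5]
ee_rot: [180.0, -0.0, 5.0]
force: [0.3, 0.5, -1.5]
gripper_width: 13.9
time_s: 8.05
ee_pos: [555.0, -37.9, 212.5]
ee_rot: [180.0, 0.0, 5.0]
force: [-0.8, -0.3, -1.5]
gripper_width: 14.0
time_s: 8.3
ee_pos: [555.0, -38.3, 212.5]
ee_rot: [180.0, -0.0, 5.0]
force: [0.7, -0.3, -1.3]
gripper_width: 13.6
```

```bash
python3 -m jog '0 0 0 -0.02 0.25 0 0; 0 0 0 -0.04 0.5 0 0; 0 0 0 -0.065 0.75 0 0; 0 0 0 -0.087 1 0 0; 0 0 0 -0.105 1.2 0 0'; python3 -m jog '0 0 0 -0.02 0.2 0 0; 0 0 0 -0.035 0.4 0 0; 0 0 0 -0.05 0.6 0 0; 0 0 0 -0.05 0.6 0 0; 0 0 0 -0.05 0.6 0 0'; python3 - <<'E'
from workcell import grab_frame,env
import cv2, numpy as np
from h import *
s=env.state();print(s["ee_pos"],s["force"],s["torque"])
o=[]
for n in("top","side"):
    f=np.ascontiguousarray(grab_frame(n)[:,:,::-1]); cv2.imwrite(f"pics/{n}3.png",f)
    u=proj(n,[[520,0,180]])[0].astype(int); print(n,u)
    o.append(cv2.resize(f[u[1]-36:u[1]+36,u[0]-25:u[0]+25],(400,576),interpolation=cv2.INTER_CUBIC))
cv2.imwrite("pics/c6.png",np.hstack(o))
E
```

```text
time_s: 8.93
ee_pos: [552.3, -7.7, 212.5]
ee_rot: [180.0, -0.0, 5.0]
force: [-0.3, 0.6, -0.1]
gripper_width: 13.9
time_s: 9.55
ee_pos: [551.1, 6.7, 212.5]
ee_rot: [180.0, 0.0, 5.0]
force: [0.7, -0.4, -2.3]
gripper_width: 14.0
[551.13549052   6.74772956 212.47207575] [ 0.71835345 -0.38102003 -2.27275841] [ 0.06419216 -0.05496065 -0.00901756]
top [256 202]
side [271 189]
```

View pics/c6.png

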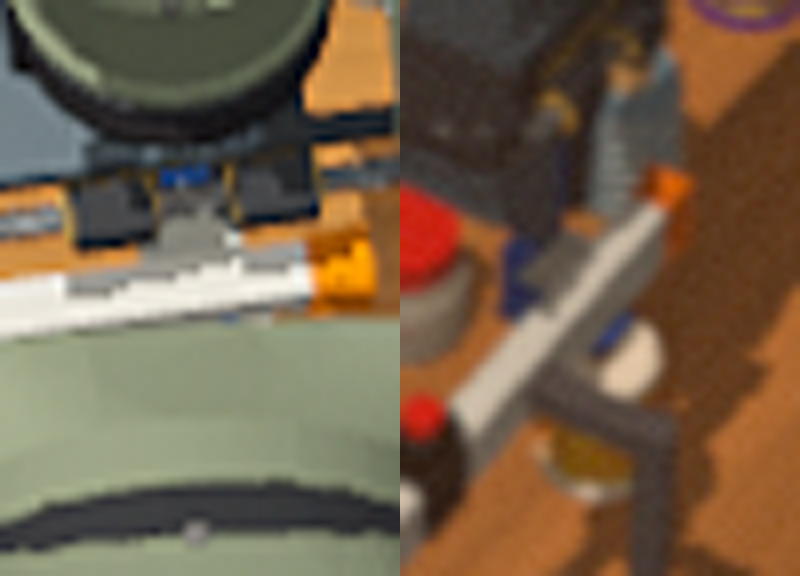

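The glider and neck run inside the slot, and the spool is under the channel. Forces are near zero. Glider y is about 51 mm, and the knob is at about 173 mm. I'll advance to about 133 mm.

```bash
python3 -m jog '0 0 0 -0.03 0.35 0 0; 0 0 0 -0.06 0.7 0 0; 0 0 0 -0.09 1.05 0 0; 0 0 0 -0.122 1.4 0 0; 0 0 0 -0.152 1.75 0 0'; python3 -m jog '0 0 0 -0.03 0.35 0 0; 0 0 0 -0.06 0.7 0 0; 0 0 0 -0.09 1.05 0 0; 0 0 0 -0.122 1.4 0 0; 0 0 0 -0.135 1.55 0 0';python3 -m jog '0 0 0 0 0 0 0; 0 0 0 0 0 0 0'
```

```text
time_s: 10.28
ee_pos: [547.3, 51.3, 212.5]
ee_rot: [180.0, -0.0, 5.0]
force: [-0.8, 0.8, -2.0]
gripper_width: 14.2
time_s: 10.9
ee_pos: [543.9, 89.9, 212.5]
ee_rot: [180.0, 0.0, 5.0]
force: [0.1, 0.5, -2.3]
gripper_width: 13.6
time_s: 11.15
ee_pos: [544.0, 89.1, 212.5]
ee_rot: [180.0, -0.0, 5.0]
force: [-0.6, 0.2, -1.5]
gripper_width: 13.9
```

```bash
python3 -m jog '0 0 0 -0.01 0.12 0 0; 0 0 0 -0.02 0.24 0 0; 0 0 0 -0.02 0.24 0 0'|grep -E 'pos|force'; python3 -m jog '0 0 0 -0.01 0.08 0 0; 0 0 0 -0.014 0.16 0 0; 0 0 0 -0.014 0.16 0 0'|grep -E 'pos|force'; python3 -m jog '0 0 0 -0.007 0.08 0 0; 0 0 0 -0.014 0.16 0 0; 0 0 0 -0.014 0.16 0 0'|grep -E 'pos|force'; python3 -m jog '0 0 0 -0.007 0.08 0 0; 0 0 0 -0.014 0.16 0 0; 0 0 0 -0.014 0.16 0 0'|grep -E 'pos|force'
```

```text
ee_pos: [543.4, 95.5, 212.5]
force: [-0.3, 0.2, -1.0]
ee_pos: [543.1, 99.1, 212.3]
force: [-0.1, -0.6, -2.4]
ee_pos: [542.7, 103.1, 212.3]
force: [1.1, -3.4, -4.3]
ee_pos: [542.3, 107.3, 212.4]
force: [0.0, -4.9, -4.2]
```

```bash
for i in 1; do python3 -m jog '0 0 0 -0.007 0.08 0 0; 0 0 0 -0.014 0.16 0 0; 0 0 0 -0.014 0.16 0 0'|grep -E 'pos|force'; python3 -m jog '0 0 0 -0.007 0.08 0 0; 0 0 0 -0.014 0.16 0 0; 0 0 0 -0.014 0.16 0 0'|grep -E 'pos|force';python3 -m jog '0 0 0 -0.005 0.06 0 0; 0 0 0 -0.01 0.12 0 0; 0 0 0 -0.01 0.12 0 0'|grep -E 'pos|force'; done
```

```text
ee_pos: [542.0, 111.2, 212.3]
force: [1.1, -5.6, -3.7]
ee_pos: [541.5, 116.5, 212.4]
force: [0.6, -1.4, -4.2]
ee_pos: [541.4, 119.0, 212.5]
force: [0.5, -0.2, -4.3]
```

```bash
python3 -m jog '0 0 0 -0.005 0.05 0 0; 0 0 0 -0.009 0.1 0 0; 0 0 0 -0.009 0.1 0 0'|grep -E 'pos|force'; python3 -m jog '0 0 0 -0.005 0.05 0 0; 0 0 0 -0.009 0.1 0 0; 0 0 0 -0.009 0.1 0 0'|grep -E 'pos|force';python3 -m jog '0 0 0 -0.004 0.04 0 0; 0 0 0 -0.008 0.08 0 0; 0 0 0 -0.008 0.08 0 0'|grep -E 'pos|force'
```

```text
ee_pos: [541.2, 121.3, 212.6]
force: [-0.4, 0.4, -3.3]
ee_pos: [541.0, 123.5, 212.5]
force: [-0.4, 0.2, -4.2]
ee_pos: [540.8, 125.5, 212.5]
force: [0.5, 0.1, -3.7]
```

```bash
python3 -m jog '0 0 0 -0.004 0.04 0 0; 0 0 0 -0.008 0.08 0 0; 0 0 0 -0.008 0.08 0 0'|grep -E 'pos|force'; python3 -m jog '0 0 0 -0.004 0.04 0 0; 0 0 0 -0.007 0.08 0 0; 0 0 0 -0.007 0.08 0 0'|grep -E 'pos|force'; python3 - <<'E'
from workcell import grab_frame
import cv2, numpy as np
from h import *
f=np.ascontiguousarray(grab_frame("side")[:,:,::-1]); cv2.imwrite("pics/side4.png",f)
a=cv2.imread("pics/side2.png");k=[v[185:235,225:275] for v in(a,f)]
cv2.imwrite("pics/c7.png",np.hstack([cv2.resize(v,(400,400),interpolation=cv2.INTER_CUBIC) for v in k]))
E
```

```text
ee_pos: [540.6, 127.5, 212.5]
force: [-0.1, -0.5, -3.4]
ee_pos: [540.4, 129.0, 212.5]
force: [-1.0, -1.8, -3.8]
```

View pics/c7.png

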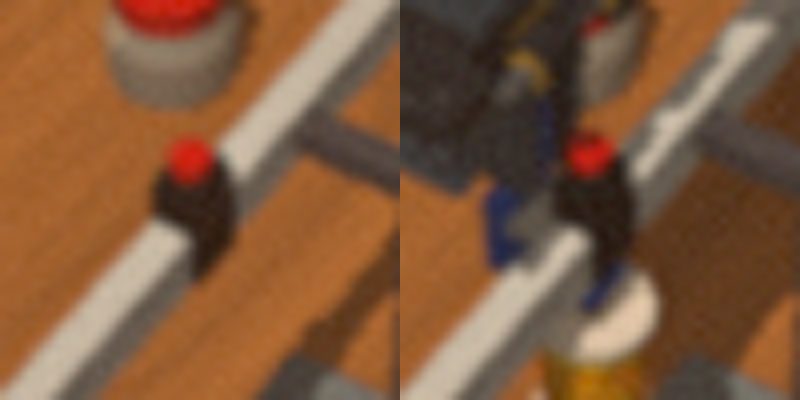

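The knob sits about 0.7 px above its rest height, roughly 3 mm, which suggests the notch. I'll quantify that from the red centroid.

```bash
python3 - <<'E'
from h import *
for n in("side0","side2","side3","side4"):
    f=cv2.imread(f"pics/{n}.png").astype(float)[197:212,240:258]
    w=np.clip(f[...,2]-f[...,:2].max(2)-60,0,None); Y,X=np.mgrid[197:212,240:258]
    print(n,(w*X).sum()/w.sum(),(w*Y).sum()/w.sum(),w.sum())
m=np.radians(5);k=place([523.8,-46.5,m],(0,173,234))
for d in(0,3.3,8.8): print(d,proj("side",k+[0,0,d])[0])
from workcell import env; s=env.state(); g=s["ee_pos"][:2]-32*np.array([np.cos(m),np.sin(m)])-[523.8,-46.5]; print(-np.sin(m)*g[0]+np.cos(m)*g[1], np.cos(m)*g[0]+np.sin(m)*g[1],s["force"])
E
```

```text
side0 248.11561643835617 204.1145205479452 1825.0
side2 247.5801794771752 203.83261802575106 2563.0
side3 247.5052513128282 203.87134283570893 2666.0
side4 248.73359073359075 203.54182754182753 1554.0
0 [248.86674725 203.42898441]
3.3 [248.84741224 202.64479042]
8.8 [248.81504263 201.33102134]
173.3812516228213 -0.12609003140685004 [ 0.05013142 -1.65013998 -3.83956989]
```

```bash
python3 -m jog '0 0 0 0.002 -0.02 -0.02 0; 0 0 0 0.002 -0.02 -0.04 0; 0 0 0 0.002 -0.02 -0.04 0' | grep -E 'pos|force'; python3 -m jog '0 0 0 0 0 0 0.17; 0 0 0 0 0 0 0.2; 0 0 0 0 0 0 0.3; 0 0 0 0 0 0 0.35; 0 0 0 0 0 0 0.35' 20; python3 - <<'E'
from workcell import grab_frame
import cv2, numpy as np
f=grab_frame("side")[:,:,::-1]; cv2.imwrite("pics/side5.png",f)
cv2.imwrite("pics/c8.png",cv2.resize(f[175:245,215:285],(600,600),interpolation=cv2.INTER_CUBIC))
E
```

```text
ee_pos: [540.5, 128.9, 211.5]
force: [-0.5, 0.2, -3.2]
time_s: 16.7
ee_pos: [540.5, 128.8, 211.5]
ee_rot: [180.0, -0.0, 5.0]
force: [-0.2, -0.8, -0.2]
gripper_width: 32.1
```

View pics/c8.png

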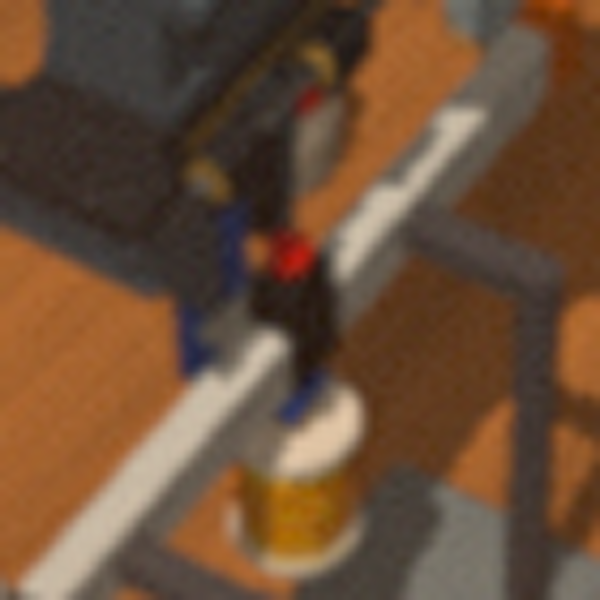

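It hangs upright under the catch block, with the fingers clear on both sides of the tab. Next I'll retreat straight up.

```bash
python3 -m jog '0 0 0 0 0 0.5 0.35; 0 0 0 0 0 1.2 0.35; 0 0 0 0 0 2.5 0.35; 0 0 0 0 0 4 0.35; 0 0 0 0 0 5 0.35'; python3 -m jog '0 0 0 0 -2 0 0.35; 0 0 0 0 -4 0 0.35; 0 0 0 0 -6 0 0.35; 0 0 0 0 -8 0 0.35; 0 0 0 0 -10 0 0.35';python3 -m jog '0 0 0 0 0 0 0.35; 0 0 0 0 0 0 0.35; 0 0 0 0 0 0 0.35; 0 0 0 0 0 0 0.35; 0 0 0 0 0 0 0.35'; python3 - <<'E'
from workcell import grab_frame
import cv2, numpy as np
from h import *
f=grab_frame("side")[:,:,::-1]; cv2.imwrite("pics/side6.png",f)
g=grab_frame("top")[:,:,::-1]; cv2.imwrite("pics/top6.png",g)
cv2.imwrite("pics/c9.png",np.hstack([cv2.resize(v,(400,500),interpolation=cv2.INTER_CUBIC) for v in (f[175:245,220:276],g[175:245,172:228])]))
for n in("side0","side6"):
    f=cv2.imread(f"pics/{n}.png").astype(float)[197:212,240:258]
    w=np.clip(f[...,2]-f[...,:2].max(2)-60,0,None); Y,X=np.mgrid[197:212,240:258]
    print(n,(w*X).sum()/w.sum(),(w*Y).sum()/w.sum(),w.sum())
for n in("top0","top6"):
    f=cv2.imread(f"pics/{n}.png").astype(float)[200:217,192:212]
    w=np.clip(f[...,2]-f[...,:2].max(2)-60,0,None); Y,X=np.mgrid[200:217,192:212]
    print(n,(w*X).sum()/w.sum(),(w*Y).sum()/w.sum(),w.sum())
E
```

```text
time_s: 17.38
ee_pos: [540.9, 128.9, 339.5]
ee_rot: [-180.0, -0.2, 5.0]
force: [0.3, 0.4, -0.8]
gripper_width: 32.1
time_s: 18.0
ee_pos: [540.4, -122.8, 337.6]
ee_rot: [180.0, -0.1, 5.0]
force: [0.3, 0.2, -0.1]
gripper_width: 31.9
time_s: 18.62
ee_pos: [540.5, -120.4, 336.6]
ee_rot: [180.0, -0.0, 5.1]
force: [0.0, 0.2, -0.2]
gripper_width: 31.9
side0 248.11561643835617 204.1145205479452 1825.0
side6 248.23840146991273 203.44694533762058 2177.0
top0 200.29453812316714 206.20124633431084 5456.0
top6 200.21611788248134 206.21066036019647 5497.0
```

View pics/c9.png

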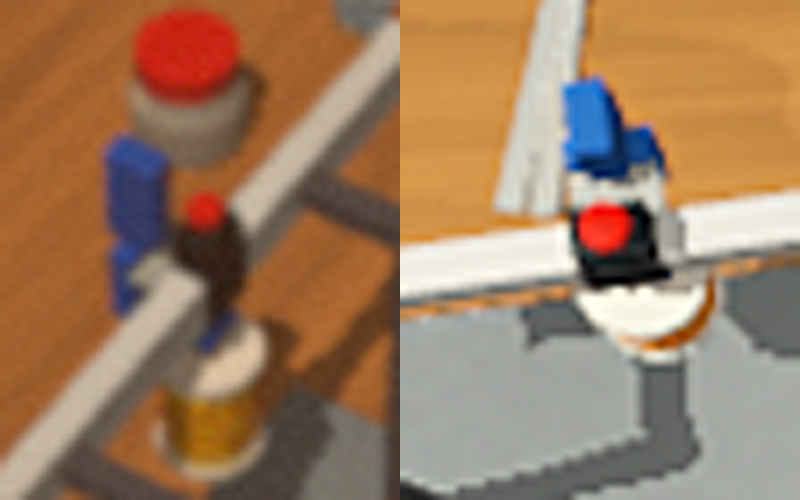

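```bash
python3 - <<'E'
from h import *
f=cv2.imread("pics/top6.png").astype(float); b=cv2.imread("pics/top0.png").astype(float)
m=np.radians(5);M=[523.8,-46.5,m]
for y in(168,173,178): print(y,proj("top",place(M,[(32,y,248)]))[0],"knob",proj("top",place(M,[(0,y,236)]))[0])
print("seen tab",172+190/7.14-.5,175+118/7.14-.5)
from workcell import env,spotter,grab_frame
for q in("cone_grey","cone_cream","pin_jar","scissors"): print(q,[[round(v) for v in d["box"]] for d in spotter.look_for(q,"top")][:2])
E
```

```text
168 [199.68664714 190.91965885] knob [202.148368   206.10584376]
173 [197.43482635 191.24724536] knob [199.90914646 206.43067861]
178 [195.18381301 191.5748139 ] knob [197.67069669 206.75536527]
seen tab 198.1106442577031 191.02661064425772
cone_grey []
cone_cream []
pin_jar [[269, 150, 1, 18]]
scissors [[182, 136, 31, 67]]
```

```bash
python3 -c "
from workcell import env; print(env.job_done())"
```

```text
the job is handed in; nothing more can be done
None
```

The small yellow hanger is hanging in the track with the catch pin in its notch, and I've handed the job in. The hand-in gives no verdict, so this rests on my own checks.

**What I did:** I gripped the hanger by its tab at 20 N, entered the glider at the orange mouth and slid it in to about 173 mm. I then let go and retreated clear. The arm's clock stood at about 19 s of the 67 s allowed.

**What the checks showed:**
- **Riding over the hump:** resistance along the track rose to about 5.6 N, then fell away. It rose again to about 1.8 N at the end, so the buffer was touched lightly at most.
- **Pin in the notch:** after release the red knob stood about 0.7 px, or 2.8 mm, above its rest height. A notch gives about 2 mm and a hump 7.5 mm.
- **Position:** the tab and the knob agree to about 1 mm along the track. The hanger looks upright and clear of the fingers.

**What was less certain:**
- **Pin lift:** it comes from less than one pixel of knob movement, so it is only good to about a millimetre. I never saw the knob at hump height; passing the hump is inferred from the forces.
- **Bystanders:** in the last top view the spotter did not find either cone, and it caught only a sliver of the pin jar, possibly because the arm hid them. I did not re-measure their positions. I felt no unexpected contact forces while moving near them.

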